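# Set and lock the cooling-water needle valve

### The arm

A 7-joint arm with a two-finger parallel gripper is mounted at the origin on the work surface. World frame = base frame: x ahead of the robot, y to its left, z up, the work surface at z = 0. Lengths are in m, angles in rad, forces in N, time in s.
With the tool pointing down it reaches from about 0.4 to 0.85 m from the base axis. Payload 4.4 kg.
Tool frame: the origin (TCP) lies at the very end of the fingers, on their centre line; the grasp point (between the pads) lies 19 mm behind it; z points along the fingers, y is the direction in which the jaws open and shut (so a half turn about z gives the same grasp; the last joint's range is limited). The gripper opens to 94 mm and grips with 3 to 60 N. Pads are 16 mm wide; open, the fingers measure 119 mm over their backs; the gripper's body (75 mm by 177 mm) begins 78 mm behind the grasp point.
Start: joints at [1.098, 0.628, 0.038, 1.517, -0.027, 0.996, -0.02], TCP at [0.257, -0.597, 0.205] pointing down, gripper open.
Joint ranges: [-3.06, 3.06], [-0.37, 2.12], [-1.25, 1.32], [0.18, 2.47], [-1.1, 4.24], [0.23, 1.98], [-2.94, 2.94]. Speed limits (rad/s): [2.57, 2.57, 3.14, 3.14, 3.14, 3.14, 3.14].

### API

Orientations are given as a unit quaternion [w, x, y, z].
In Python, from cell import robot gives the robot as it stands. The module is installed in compiled form; this text tells all that it offers.
- The arm moves only by the tool play_rows, never from a script. Its argument "moves" is a list of rows, each a list of 6 numbers: the shift along the world's x, y, z in mm, then the turn, a rotation vector about the world's x, y, z in rad. In form: [[x, y, z, ax, ay, az], ...]. A call has 1 to 8 rows; each row shifts and turns the commanded pose from where the row before left it; what a row does not reach is not made up. A row lasts 1/12 s, in which the tool goes at most 41.7 mm and 7.16 degrees, less where a joint would pass 70% of its speed; a pose out of reach is approached as far as the arm can. A call is refused whole if a number of a shift passes 41.7 or a number of a turn 0.125, either way. A call with a gripper value outside its range is refused whole. "claw" is the finger opening in mm, from 0 to 94, set as the call begins (left out, the last holds). The fingers move at their own pace and stop on an object; "squeeze" is the grip in N (left out, the last holds). Time passes only in rows, so rows that do not move let the fingers close. It gives the time, the measured TCP pose, the force and the opening at its end, in the units of the state.
- robot.state(): the state, without advancing time (a new reading comes with each control period).
- robot.camera(name): name is "scene" or "top" or "wrist"; returns a dict with "image" (480x640x3 uint8, red, green, blue), "K" (3x3 intrinsics, pixels), "dist_coeffs" ([k1, k2, p1, p2, k3] as OpenCV has them; the pictures are not rectified), "extrinsics" (4x4, takes a point from world to camera coordinates). Camera axes: x right, y down, z forward; pixel columns grow to the right and rows downward; lengths in m; the calibration is good to about 2 mm. A picture is of the moment at which its call begins. There is no depth.
- robot.finish_job(): hands the job in, once; it reports no verdict.
The state is a dict: "t": time; "qpos": joint angles; "qd": joint speeds; "effort": joint torques, N m; "eef_pos": TCP position; "ee_rot": TCP orientation; "ft_force": force on the tool from outside, world axes, zero at the start; "moment": the same for the moment, N m; "grip_width": finger opening in m.
Only numpy, scipy, OpenCV 4.12 (cv2) and the standard library are available. Lean on these libraries where they do the work, as an engineer would, in place of code of your own. Each camera call takes 0.05 s, during which the arm holds its last target. There are 200 camera calls.

### The job

Set the needle valve on the bench: turn its black knob clockwise until it bottoms on its seat and is finger-tight, without forcing it, then back it off a quarter turn. Then swing the orange lever clockwise right up to its stop to lock the setting, leave knob and lever free, and do not disturb the glassware and pots around the valve.

Things in the scene. Friction and masses are not known exactly. Their poses are not given: they have to be found in the camera images.
- valve: needle valve, fixed to the bench: cream foot plate 130 x 100 x 10 mm, steel block 56 x 56 mm up to 46 mm, brass stubs out to 68 mm along its x axis. Origin on the bench, on the vertical axis about which knob and lever turn. Its yaw varies.
- knob_grip (a point): centre of the knob's black bar, on the valve's axis, 116 mm above the bench. Bar 46 mm long along this point's x axis, 14 mm thick along its y axis, 98 to 134 mm above the bench, white line at its +x end; a 16 mm stem below it. Clockwise from above closes the valve. Free turning takes about 0.05 N m (0.02 N m while not carrying the yellow tab).
- tab (a point): outer end of the yellow tab (drag pointer), 40 mm from the valve's axis, 77 mm above the bench, on a steel disc 52 mm in diameter under the bar. The knob's white end carries it along clockwise and leaves it behind counter-clockwise. The knob bottoms after carrying the tab 0.4 to 1.5 rad: it differs from start to start and cannot be seen, only felt, the torque rising steeply there.
- knob (a joint): angle in rad from the yellow tab to the white end of the bar, counter-clockwise from above positive, 0 to 4. At 0 the white end stands over the tab and carries it along clockwise. So this reads how far the knob is backed off from the farthest point to which it was screwed in. Starts at 0 to 0.6; a quarter turn is 1.57.
- seat (a joint): wind-up of the springy seat by the bottomed knob, in rad of knob turn. 0 while turning freely; once bottomed, 0.33 rad per N m above 0.10 N m: too little to judge by eye. Unwinds when the knob is let go or backed off (turned back in addition, before knob grows). Finger-tight: 0.18 to 0.3 N m (0.027 to 0.067 rad). Above 0.37 N m (0.09 rad) the seat is ruined.
- lever_pin (a point): point on the centre line of the orange lever's upright end pin, 78 mm above the bench, 105 mm from the valve's axis. The pin is 15 mm in diameter and reaches 92 mm above the bench; it stands at the end of a flat arm, 16 mm wide, 48 to 58 mm above the bench, that runs out from the valve's axis. It can be pushed sideways or grasped from above.
- lever (a joint): turn of the lever about the valve's axis in rad, clockwise seen from above positive, 0 (unlocked) to 1.25 (locked, at its stop). At 0 the arm points 110 degrees counter-clockwise from the valve's x axis. Starts at 0 to 0.25. It stays where it is left and takes about 2.5 N at the pin.
- bottle_mid (a point): centre of a brown glass bottle with a blue cap, 54 mm in diameter, 120 mm high, loose, to be left alone
- beaker_mid (a point): centre of a clear open glass beaker, 64 mm in diameter, 85 mm high, loose, to be left alone
- jar_mid (a point): centre of a white jar, 60 mm in diameter, 75 mm high, loose, to be left alone
Things that resemble listed ones, but are neither listed nor needed, are in the scene too. There is more than one size of the valve; the job needs the middle-sized.

How it is judged:
On the way, in this order (a step that is already met when the one before it is completed fails the run):
1. the knob is screwed in until it bottoms, finger-tight (seat wound up by more than 0.02 rad, 0.16 N m) (value of joint seat above 0.02 rad), for 0.1 s.
2. the knob is backed off a quarter turn (1.57 rad, within 0.26) from where it bottomed (value of joint knob between 1.31 and 1.83 rad and value of joint seat below 0.01 rad), for 0.2 s.
3. the lever is swung to its locked stop (beyond 1.1 rad of 1.25) (value of joint lever above 1.1 rad), for 0.2 s.
At the end, for the whole second after the job is handed in: The knob stands a quarter turn (1.57 rad, within 0.26) back from the point where it bottomed, with the seat unloaded (below 0.01 rad), and the lever is at its locked stop (beyond 1.1 rad of 1.25) (all of step 2 and value of joint lever above 1.1 rad); the robot touches nothing.
It fails at once if the seat is overloaded (wound up by more than 0.09 rad, 0.37 N m) (value of joint seat above 0.09 rad).
It fails at once if the bottle, the beaker or the jar is moved by more than 20 mm (distance of any of bottle_mid, beaker_mid, jar_mid from where it was at the start of the episode above 0.02 m).
It also fails if it takes over 69 s, if anything falls off the work surface, if the arm or the gripper's body presses on something with over 40 N, if the wrist force passes 120 N, or if a joint passes its speed limit or range.

## Working session

There is one attempt and no reset: what is moved stays moved. The work goes in short steps, Python scripts to look and compute and a tool call to move; the robot and the scene stay as the last step left them, time stands still between calls to the robot, and variables do not carry over. Pictures are saved under pics/ and viewed, about 8 in all and at most 12, crops included, and the job is handed in when it is done.

Besides the shell and the picture viewer there is one more tool, called in YAML: its name, and indented under it one key for each argument. play_rows: Moves the arm, as the interface text tells. Its arguments: {"type":"object","properties":{"moves":{"type":"array"},"claw":{"type":"number"},"squeeze":{"type":"number"}},"required":["moves"]}

```bash
mkdir -p pics
python3 - <<'E'
from cell import robot
import cv2
for n in("scene","top"):
    c=robot.camera(n); cv2.imwrite(f"pics/{n}0.png",c["image"][:,:,::-1]); print(n,c["K"].tolist(),c["dist_coeffs"],c["extrinsics"].round(4).tolist())
s=robot.state(); print(s)
E
```

```text
scene [[474.8988546810965, 0.0, 313.9608657471541], [0.0, 474.8988546810965, 240.1580244430009], [0.0, 0.0, 1.0]] [-0.11182642  0.          0.          0.          0.        ] [[-0.8105, 0.5855, 0.0165, 0.4042], [0.4623, 0.6568, -0.5957, -0.2085], [-0.3596, -0.4752, -0.8031, 1.1916], [0.0, 0.0, 0.0, 1.0]]
top [[620.4781309295657, 0.0, 322.8345987816692], [0.0, 620.4781309295657, 243.79665468901766], [0.0, 0.0, 1.0]] [-0.01599326  0.          0.          0.          0.        ] [[-0.0024, -1.0, 0.0059, 0.0637], [-0.9979, 0.002, -0.0652, 0.538], [0.0652, -0.0061, -0.9979, 1.1006], [0.0, 0.0, 0.0, 1.0]]
{'t': 0.1, 'qpos': array([ 1.09819257,  0.62920815,  0.03848682,  1.51821973, -0.02700823,
        0.99634697, -0.02002318]), 'qd': array([-3.51171755e-04, -2.81459365e-03,  2.23580045e-05, -9.06375494e-04,
       -1.20087951e-03,  1.65740628e-03, -1.35871416e-03]), 'effort': array([ 2.07665165e-03, -5.50792766e+01,  1.14697147e+00, -1.87118787e+01,
       -5.22269926e-02,  1.91744731e-02,  5.41849352e-05]), 'eef_pos': array([ 0.25696493, -0.59641052,  0.20469179]), 'ee_rot': array([-8.11117209e-04,  9.79390840e-01,  2.01972501e-01, -1.83296703e-04]), 'ft_force': array([-0.14951595, -1.02814283,  0.64514365]), 'moment': array([ 0.03790626,  0.02217381, -0.00713112]), 'grip_width': 0.0942019417059222}
```

View pics/scene0.png

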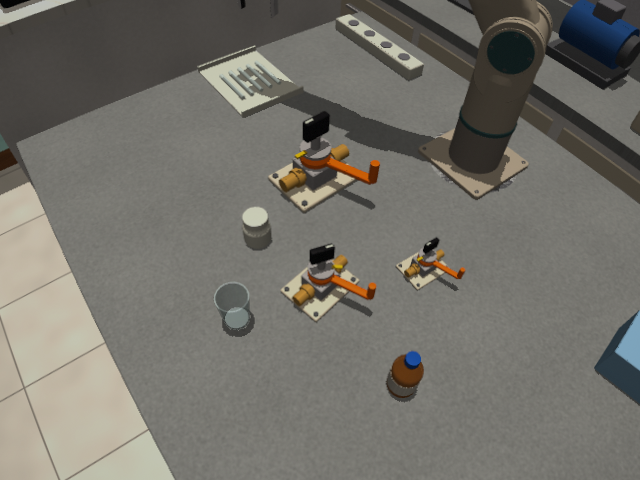

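View pics/top0.png

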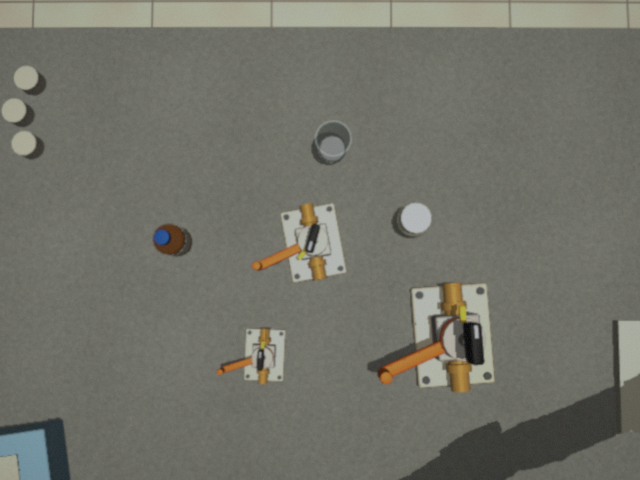

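Both views show three valves. The middle-sized one is at about (314,243) in top and (322,285) in scene, with its pin at (257,266) and (371,291). Next I enlarge both.

```bash
cat > h.py <<'E'
from cell import robot
import cv2, numpy as np
def und(c,p): return cv2.undistortPoints(np.array([[p]],float),c["K"],c["dist_coeffs"])[0,0]
def ray(c,p):
    E=c["extrinsics"]; R=E[:3,:3]; t=E[:3,3]
    return -R.T@t, R.T@np.append(und(c,p),1)
def atz(c,p,z):
    o,d=ray(c,p); return o+d*(z-o[2])/d[2]
def tri(c1,p1,c2,p2):
    X=cv2.triangulatePoints(c1["extrinsics"][:3],c2["extrinsics"][:3],und(c1,p1),und(c2,p2)); return (X[:3]/X[3]).ravel()
def proj(c,X):
    E=c["extrinsics"]; return cv2.projectPoints(np.array([X],float),cv2.Rodrigues(E[:3,:3])[0],E[:3,3],c["K"],c["dist_coeffs"])[0][0,0]
def crop(im,x,y,w,h,f): return cv2.resize(im[y:y+h,x:x+w],None,fx=f,fy=f,interpolation=cv2.INTER_CUBIC)
E
python3 - <<'E'
from h import *
a,b=(cv2.imread(f"pics/{n}0.png") for n in("top","scene"))
cv2.imwrite("pics/z1.png",np.hstack([crop(a,245,195,110,95,3.6),crop(b,275,235,110,95,3.6)]))
E
```

```text
(no output)
```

View pics/z1.png

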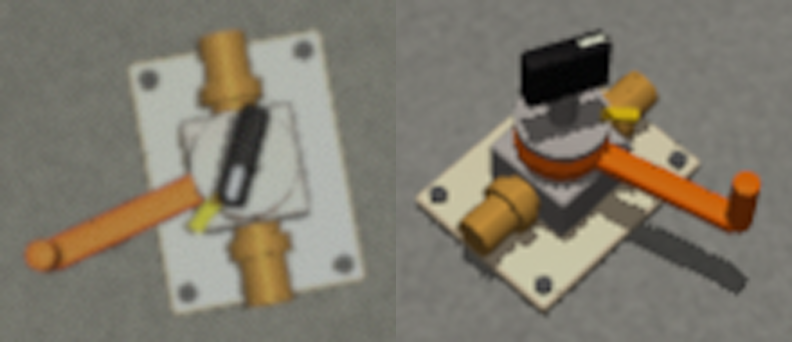

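Run:
```python
from h import *
T=robot.camera("top");S=robot.camera("scene")
t=lambda x,y:(245+x/3.6,195+y/3.6); s=lambda x,y:(275+(x-396)/3.6,235+y/3.6)
print("bar",tri(T,t(242,155),S,s(566,52)),"pin",tri(T,t(42,254),S,s(746,180)),"tab",tri(T,t(197,226),S,s(637,113)))
P=[atz(T,t(*p),.01) for p in((130,65),(318,30),(362,278),(178,312))]
P2=[atz(S,s(*p),.01) for p in((547,312),(703,163),(413,202))]; print(np.round(P,4),np.round(P2,4))
ax=np.mean(P,0);print("axis",ax, "x dir", P[0]-P[3], np.arctan2(*(P[0]-P[3])[1::-1]),np.arctan2(*(P[1]-P[2])[1::-1]))
b0,b1=atz(T,t(252,110),.134),atz(T,t(233,200),.134); print("bar",b0,b1,np.arctan2(*(b1-b0)[1::-1]))
for n,p,z in(("pin",(42,254),.092),("tab",(197,226),.077)):
  q=atz(T,t(*p),z); d=(q-ax)[:2]; print(n,q,np.hypot(*d),np.arctan2(d[1],d[0]))
for n,p,z in(("bottle",(168,240),.06),("beaker",(333,142),.04),("jar",(415,219),.075)): print(n,atz(T,p,z))
```

```text
bar [0.54046017 0.08010611 0.12966931] pin [0.49677676 0.17420969 0.09158494] tab [0.51003576 0.10277543 0.07600291]
[[0.5948 0.1382 0.01  ]
 [0.6125 0.0431 0.01  ]
 [0.487  0.0215 0.01  ]
 [0.4702 0.1139 0.01  ]] [[0.5956 0.1435 0.01  ]
 [0.4697 0.1193 0.01  ]
 [0.6163 0.0465 0.01  ]]
axis [0.54114267 0.0791758  0.01      ] x dir [0.12463977 0.02432623 0.        ] 0.1927492500499115 0.17108871388671607
bar [0.56012053 0.07579008 0.134     ] [0.51966762 0.08436091 0.134     ] 2.9328083844225037
pin [0.49694793 0.17397792 0.092     ] 0.1045973958328598 2.0070227414257102
tab [0.51049166 0.10226088 0.077     ] 0.0383719261533392 2.4960730269187468
bottle [0.54250773 0.33104602 0.06      ]
beaker [0.7187905 0.0440425 0.04     ]
jar [ 0.57671493 -0.09537113  0.075     ]
```

Measured: valve axis (0.541, 0.080), yaw about 0.18, lever about 0.1, knob about 0.44. Triangulated heights match the text. I'll rise and swing over to it.

play_rows:
  moves:
    - [6,14,25,0,0,0.105]
    - [12,28,25,0,0,0.105]
    - [12,28,20,0,0,0.105]
    - [12,28,20,0,0,0.105]
    - [12,28,10,0,0,0.105]
    - [12,28,0,0,0,0.105]
    - [12,28,0,0,0,0.105]
    - [12,28,0,0,0,0.105]
  claw: 50
  squeeze: 20

```text
t: 0.87
eef_pos: [0.3476, -0.3855, 0.3058]
ee_rot: [0.0, 0.81, 0.586, -0.0]
ft_force: [1.1, 0.6, -0.0]
grip_width: 0.0502
```

play_rows:
  moves:
    - [12,28,0,0,0,0.105]
    - [12,28,0,0,0,0.105]
    - [12,28,0,0,0,0.105]
    - [12,28,0,0,0,0.105]
    - [12,28,0,0,0,0.105]
    - [12,28,0,0,0,0.105]
    - [12,28,0,0,0,0.105]
    - [12,28,0,0,0,0.105]

```text
t: 1.53
eef_pos: [0.4434, -0.1616, 0.3056]
ee_rot: [0.0, 0.501, 0.865, -0.0]
ft_force: [0.5, 0.3, -0.3]
grip_width: 0.05
```

play_rows:
  moves:
    - [12,28,0,0,0,0.105]
    - [12,28,0,0,0,0.105]
    - [12,28,0,0,0,0.105]
    - [12,28,0,0,0,0.105]
    - [12,28,-10,0,0,0.105]
    - [12,28,-10,0,0,0.105]
    - [12,28,-15,0,0,0.105]
    - [12,28,-15,0,0,0.105]

```text
t: 2.2
eef_pos: [0.5398, 0.0622, 0.2551]
ee_rot: [0.0, 0.105, 0.994, -0.0]
ft_force: [0.1, 0.5, 0.4]
grip_width: 0.05
```

```bash
cat >> h.py <<'E'
from scipy.spatial.transform import Rotation as Ro
def st():
    s=robot.state(); y=Ro.from_quat(s["ee_rot"],scalar_first=True).as_matrix(); print("t %.2f"%s["t"],"p",(s["eef_pos"]*1e3).round(1),"yaw(y) %.4f"%np.arctan2(y[1,1],y[0,1]),"tilt",y[:2,2].round(3),"F",s["ft_force"].round(2),"M",s["moment"].round(3),"w %.1f"%(s["grip_width"]*1e3),"q7 %.2f"%s["qpos"][6]); return s
E
python3 - <<'E'
from h import *
st()
c=robot.camera("wrist"); cv2.imwrite("pics/w1.png",c["image"][:,:,::-1])
E
```

```text
t 2.20 p [539.8  62.2 255.1] yaw(y) 1.3607 tilt [ 0.001 -0.   ] F [0.15 0.52 0.36] M [ 0.026 -0.187  0.01 ] w 50.0 q7 0.83
```

View pics/w1.png

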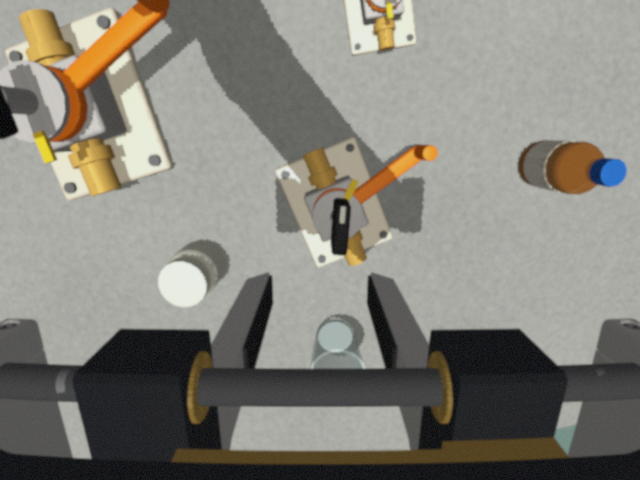

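The wrist view shows the middle valve's bar from (342,200) at the white end to (340,253), with the tab tip near (351,184) and the pin at (425,153). I'll take the bar pose from it.

Run:
```python
from h import *
c=robot.camera("wrist");s=robot.camera("scene");T=robot.camera("top")
print(robot.state()["qpos"].round(2))
a,b=atz(c,(342,200),.134),atz(c,(340,253),.134); print(a,b,(a+b)/2,np.linalg.norm(a-b),np.arctan2(*(a-b)[1::-1]))
print("tri",tri(c,(341,226),T,(245+242/3.6,195+155/3.6)), "pin",atz(c,(426,152),.092))
im=cv2.imread("pics/w1.png")[190:262,315:365]; m=(im.max(2)<60).astype(np.uint8)
n,l,stt,ce=cv2.connectedComponentsWithStats(m); print(stt[1:][stt[1:,4]>50],ce[1:][stt[1:,4]>50])
```

```text
[ 0.3   0.49 -0.7   1.74  0.36  1.04  0.83]
[0.51587169 0.09238494 0.134     ] [0.56040677 0.08240544 0.134     ] [0.53813923 0.08739519 0.134     ] 0.04563949672163667 2.921152353973448
tri [0.54072827 0.08414048 0.12042826] pin [0.49455765 0.17735345 0.092     ]
[[ 17   9  18  55 697]] [[24.62266858 37.88809182]]
```

play_rows:
  moves:
    - [0,10,-5,0,0,0]
    - [0,11,-10,0,0,0]
    - [0,0,-20,0,0,0]
    - [0,0,-20,0,0,0]
    - [0,0,-20,0,0,0]
    - [0,0,-10,0,0,0]
    - [0,0,0,0,0,0]

```text
t: 2.98
eef_pos: [0.5378, 0.0807, 0.1689]
ee_rot: [-0.002, 0.108, 0.994, -0.001]
ft_force: [-0.1, -0.3, -0.4]
grip_width: 0.0501
```

Run:
```python
from h import *
s=st()
c=robot.camera("wrist"); cv2.imwrite("pics/w2.png",c["image"][:,:,::-1])
p=s["eef_pos"]; R=Ro.from_quat(s["ee_rot"],scalar_first=True).as_matrix()
print("tcp px",proj(c,p),"tcp at z.134",proj(c,[p[0],p[1],.134]))
```

```text
t 2.98 p [537.8  80.7 168.9] yaw(y) 1.3542 tilt [-0.003 -0.001] F [-0.06 -0.29 -0.43] M [ 0.031 -0.115  0.022] w 50.1 q7 0.71
tcp px [321.6186326  288.44316741] tcp at z.134 [321.46682561 266.37660136]
```

View pics/w2.png

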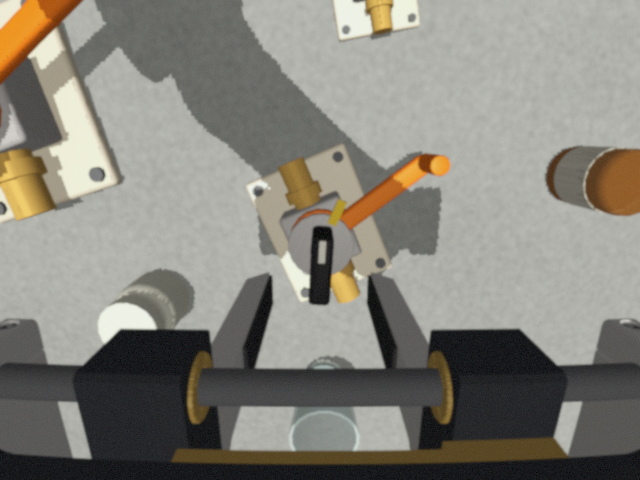

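The bar runs from (322,228) to (320,303) with its centre at (321,266), which matches the TCP axis at bar height (321,266). The jaws are centred, so I descend and close.

play_rows:
  moves:
    - [0,0,-15,0,0,0]
    - [0,0,-15,0,0,0]
    - [0,0,-15,0,0,0]
    - [0,0,-15,0,0,0]
    - [0,0,-11,0,0,0]
    - [0,0,0,0,0,0]
    - [0,0,0,0,0,0]

```text
t: 3.62
eef_pos: [0.5396, 0.0821, 0.1001]
ee_rot: [0.0, 0.107, 0.994, 0.0]
ft_force: [0.7, -0.1, 0.4]
grip_width: 0.0499
```

```bash
python3 -c "
from h import *
st()"
```

```text
t 3.62 p [539.6  82.1 100.1] yaw(y) 1.3556 tilt [0.001 0.   ] F [ 0.72 -0.14  0.35] M [ 0.026 -0.156 -0.001] w 49.9 q7 0.63
```

play_rows:
  moves:
    - [0,0,0,0,0,0]
    - [0,0,0,0,0,0]
    - [0,0,0,0,0,0]
    - [0,0,0,0,0,0]
    - [0,0,0,0,0,0]
    - [0,0,0,0,0,0]
  claw: 0
  squeeze: 20

```text
t: 4.12
eef_pos: [0.5391, 0.0812, 0.0997]
ee_rot: [-0.0, 0.107, 0.994, -0.001]
ft_force: [-0.6, -4.8, 4.9]
grip_width: 0.0137
```

```bash
python3 -c "
from h import *
st()"
```

```text
t 4.12 p [539.1  81.2  99.7] yaw(y) 1.3558 tilt [-0.    -0.001] F [-0.57 -4.76  4.89] M [-1.113 -0.026 -0.003] w 13.7 q7 0.63
```

play_rows:
  moves:
    - [0,-1,0,0,0,0]
    - [0,0,0,0,0,-0.05]
    - [0,0,0,0,0,-0.05]
    - [0,0,0,0,0,-0.05]
    - [0,0,0,0,0,-0.05]
    - [0,0,0,0,0,-0.05]
    - [0,0,0,0,0,0]

```text
t: 4.7
eef_pos: [0.5392, 0.0817, 0.0997]
ee_rot: [0.0, 0.231, 0.973, 0.0]
ft_force: [-1.2, 1.1, 1.8]
grip_width: 0.0139
```

```bash
python3 -c "
from h import *
st()"
```

```text
t 4.70 p [539.2  81.7  99.7] yaw(y) 1.1051 tilt [0.    0.001] F [-1.18  1.08  1.75] M [ 0.239  0.137 -0.045] w 13.9 q7 0.44
```

play_rows:
  moves:
    - [0,0,0,0,0,-0.05]
    - [0,0,0,0,0,-0.05]
    - [0,0,0,0,0,-0.05]
    - [0,0,0,0,0,-0.05]
    - [0,0,0,0,0,-0.05]
    - [0,0,0,0,0,-0.05]
    - [0,0,0,0,0,-0.05]
    - [0,0,0,0,0,0]

```text
t: 5.37
eef_pos: [0.5398, 0.0824, 0.0997]
ee_rot: [0.0, 0.396, 0.918, 0.001]
ft_force: [0.7, 2.0, 0.9]
grip_width: 0.0142
```

```bash
python3 -c "
from h import *
st()"
```

```text
t 5.37 p [539.8  82.4  99.7] yaw(y) 0.7568 tilt [0.001 0.002] F [0.73 1.98 0.93] M [ 0.655 -0.161 -0.006] w 14.2 q7 0.17
```

```bash
cat >> h.py <<'E'
def feel(n=4):
    r=[]
    for i in range(n):
        robot.camera("wrist"); s=robot.state(); r.append(np.r_[s["moment"][2],s["effort"][6],s["ft_force"][:2]])
    st(); r=np.array(r); print("Mz",r[:,0].round(3),"e7",r[:,1].round(3),"F",r[:,2:].mean(0).round(1),"mean Mz %.3f e7 %.3f"%tuple(r[:,:2].mean(0)))
E
python3 -c "
from h import *
feel()"
```

```text
t 5.57 p [539.8  82.3  99.7] yaw(y) 0.7582 tilt [0.001 0.002] F [1.04 4.35 1.55] M [ 1.122 -0.248 -0.007] w 13.9 q7 0.17
Mz [-0.007 -0.057 -0.013 -0.007] e7 [-0.139 -0.023  0.001 -0.007] F [0.6 3.6] mean Mz -0.021 e7 -0.042
```

play_rows:
  moves:
    - [0,0,0,0,0,-0.05]
    - [0,0,0,0,0,-0.05]
    - [0,0,0,0,0,0]

```text
t: 5.82
eef_pos: [0.54, 0.0824, 0.0997]
ee_rot: [0.0, 0.441, 0.897, 0.001]
ft_force: [1.0, 5.4, 0.7]
grip_width: 0.0138
```

```bash
python3 -c "
from h import *
feel()"
```

```text
t 6.02 p [540.   82.4  99.8] yaw(y) 0.6586 tilt [0.002 0.002] F [1.67 5.08 1.3 ] M [ 1.443 -0.403 -0.003] w 13.9 q7 0.10
Mz [-0.025 -0.065  0.03  -0.003] e7 [-0.145 -0.011  0.006  0.006] F [1.7 5.1] mean Mz -0.016 e7 -0.036
```

play_rows:
  moves:
    - [0,1,0,0,0,-0.05]
    - [0,0,0,0,0,-0.05]
    - [0,0,0,0,0,0]

```text
t: 6.27
eef_pos: [0.5402, 0.0827, 0.0997]
ee_rot: [0.001, 0.486, 0.874, 0.001]
ft_force: [2.7, 4.1, 1.2]
grip_width: 0.014
```

```bash
python3 -c "
from h import *
feel()"
```

```text
t 6.47 p [540.2  82.7  99.8] yaw(y) 0.5583 tilt [0.002 0.001] F [3.1  3.89 0.89] M [ 1.201 -0.869  0.01 ] w 14.2 q7 0.02
Mz [ 0.031 -0.013  0.038  0.01 ] e7 [-0.143 -0.029  0.012 -0.003] F [2.8 4.1] mean Mz 0.017 e7 -0.040
```

play_rows:
  moves:
    - [0,0,0,0,0,-0.02]
    - [0,0,0,0,0,-0.02]
    - [0,0,0,0,0,0]

```text
t: 6.72
eef_pos: [0.5403, 0.0827, 0.0998]
ee_rot: [0.001, 0.503, 0.865, 0.001]
ft_force: [3.2, 5.3, 0.8]
grip_width: 0.0138
```

```bash
python3 -c "
from h import *
feel()"
```

```text
t 6.92 p [540.3  82.7  99.7] yaw(y) 0.5183 tilt [0.002 0.001] F [2.29 4.65 0.48] M [ 1.315 -0.876 -0.028] w 13.9 q7 -0.01
Mz [ 0.018 -0.038  0.019 -0.028] e7 [-0.035 -0.003  0.003  0.004] F [3.1 4.6] mean Mz -0.007 e7 -0.007
```

play_rows:
  moves:
    - [1,1,0,0,0,0]
    - [0,0,0,0,0,-0.03]
    - [0,0,0,0,0,-0.03]
    - [0,0,0,0,0,0]

```text
t: 7.25
eef_pos: [0.5405, 0.083, 0.0997]
ee_rot: [0.0, 0.53, 0.848, 0.0]
ft_force: [1.5, 2.5, 3.1]
grip_width: 0.0138
```

```bash
python3 -c "
from h import *
feel()
a=robot.camera('scene')['image'][:,:,::-1];cv2.imwrite('pics/s2.png',crop(a,270,220,130,100,5))"
```

```text
t 7.45 p [540.5  82.9  99.7] yaw(y) 0.4561 tilt [ 0.001 -0.   ] F [1.6  3.64 4.47] M [ 0.83  -0.587  0.018] w 14.0 q7 -0.06
Mz [-0.036  0.049 -0.027  0.018] e7 [-0.081 -0.018  0.003  0.009] F [1.4 3.3] mean Mz 0.001 e7 -0.022
```

View pics/s2.png

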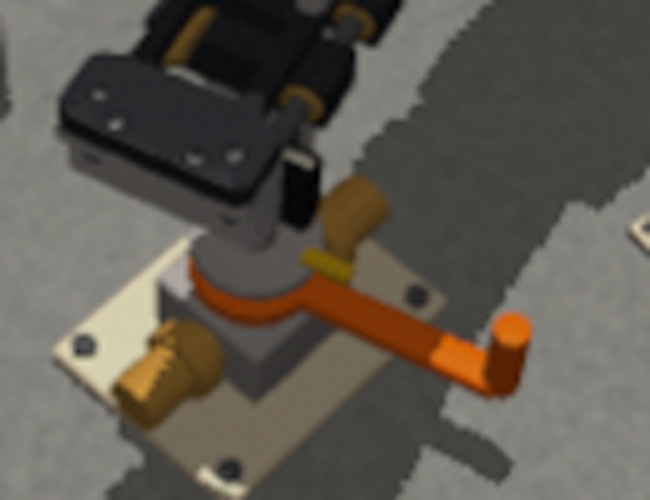

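The tab is now being carried by the white end, with its tip at scene pixel (340,275). I continue in 0.06 rad feel-steps, because a single step past bottoming stays inside the limit.

play_rows:
  moves:
    - [0,1,0,0,0,-0.03]
    - [0,0,0,0,0,-0.03]
    - [0,0,0,0,0,0]

```text
t: 7.75
eef_pos: [0.5407, 0.0832, 0.0996]
ee_rot: [0.001, 0.555, 0.832, -0.0]
ft_force: [2.3, 1.6, 5.2]
grip_width: 0.0138
```

```bash
python3 -c "
from h import *
feel()"
```

```text
t 7.95 p [540.6  83.2  99.6] yaw(y) 0.3957 tilt [ 0.001 -0.001] F [2.69 0.84 6.02] M [ 0.15  -0.928  0.007] w 13.9 q7 -0.10
Mz [ 0.027  0.055 -0.013  0.007] e7 [-0.085 -0.014  0.006  0.01 ] F [2.5 0.6] mean Mz 0.019 e7 -0.021
```

play_rows:
  moves:
    - [0,0,0,0,0,-0.03]
    - [0,0,0,0,0,-0.03]
    - [0,0,0,0,0,0]

```text
t: 8.2
eef_pos: [0.5408, 0.0833, 0.0997]
ee_rot: [0.001, 0.579, 0.815, -0.0]
ft_force: [2.9, 1.1, 4.9]
grip_width: 0.0135
```

```bash
python3 -c "
from h import *
feel()"
```

```text
t 8.40 p [540.8  83.3  99.7] yaw(y) 0.3365 tilt [ 0.001 -0.001] F [3.64 0.3  5.55] M [-0.06  -1.091 -0.026] w 14.0 q7 -0.15
Mz [-0.003 -0.03  -0.002 -0.026] e7 [-0.074 -0.008  0.006  0.009] F [ 3.8 -0.3] mean Mz -0.015 e7 -0.017
```

play_rows:
  moves:
    - [1,0,0,0,0,-0.03]
    - [0,0,0,0,0,-0.03]
    - [0,0,0,0,0,0]

```text
t: 8.65
eef_pos: [0.5411, 0.0833, 0.0996]
ee_rot: [0.0, 0.603, 0.797, -0.001]
ft_force: [1.9, -0.6, 6.5]
grip_width: 0.0139
```

```bash
python3 -c "
from h import *
feel()"
```

```text
t 8.85 p [541.1  83.3  99.6] yaw(y) 0.2765 tilt [-0.    -0.001] F [ 3.09 -0.43  6.34] M [ 0.005 -0.723 -0.022] w 13.5 q7 -0.19
Mz [ 0.    -0.052 -0.022 -0.022] e7 [-0.05  -0.     0.011  0.013] F [2.5 0. ] mean Mz -0.024 e7 -0.007
```

play_rows:
  moves:
    - [0,0,0,0,0,-0.03]
    - [0,0,0,0,0,-0.03]
    - [0,0,0,0,0,0]

```text
t: 9.1
eef_pos: [0.5412, 0.0834, 0.0996]
ee_rot: [0.0, 0.627, 0.779, -0.0]
ft_force: [2.7, 0.1, 5.4]
grip_width: 0.0139
```

```bash
python3 -c "
from h import *
feel()"
```

```text
t 9.30 p [541.2  83.4  99.6] yaw(y) 0.2165 tilt [-0.    -0.001] F [ 3.22 -0.13  6.09] M [ 0.    -0.819 -0.023] w 13.5 q7 -0.23
Mz [-0.004  0.004 -0.035 -0.023] e7 [-0.051 -0.001  0.01   0.011] F [2.9 0. ] mean Mz -0.014 e7 -0.008
```

play_rows:
  moves:
    - [1,0,0,0,0,-0.03]
    - [0,0,0,0,0,-0.03]
    - [0,0,0,0,0,0]

```text
t: 9.55
eef_pos: [0.5415, 0.0834, 0.0996]
ee_rot: [-0.0, 0.65, 0.76, -0.001]
ft_force: [0.5, 1.5, 7.5]
grip_width: 0.0137
```

```bash
python3 -c "
from h import *
feel()"
```

```text
t 9.75 p [541.5  83.4  99.6] yaw(y) 0.1565 tilt [-0.001 -0.001] F [1.92 0.97 8.38] M [ 0.098 -0.472  0.003] w 13.8 q7 -0.28
Mz [-0.023 -0.02  -0.033  0.003] e7 [-0.047  0.003  0.013  0.015] F [1.3 0.6] mean Mz -0.018 e7 -0.004
```

play_rows:
  moves:
    - [0,0,0,0,0,-0.03]
    - [0,0,0,0,0,-0.03]
    - [0,0,0,0,0,0]

```text
t: 10.0
eef_pos: [0.5417, 0.0834, 0.0996]
ee_rot: [-0.0, 0.673, 0.74, -0.001]
ft_force: [0.7, 0.9, 7.2]
grip_width: 0.0139
```

```bash
python3 -c "
from h import *
feel()"
```

```text
t 10.20 p [541.7  83.4  99.6] yaw(y) 0.0966 tilt [-0.001 -0.001] F [2.03 0.05 7.55] M [ 0.077 -0.597  0.017] w 14.1 q7 -0.32
Mz [-0.017  0.014 -0.08   0.017] e7 [-0.047  0.002  0.013  0.014] F [1.5 0.2] mean Mz -0.017 e7 -0.005
```

play_rows:
  moves:
    - [0,0,0,0,0,-0.03]
    - [0,0,0,0,0,-0.03]
    - [0,0,0,0,0,0]

```text
t: 10.45
eef_pos: [0.5418, 0.0834, 0.0996]
ee_rot: [0.0, 0.694, 0.72, -0.001]
ft_force: [1.5, -0.1, 7.0]
grip_width: 0.0139
```

```bash
python3 -c "
from h import *
feel()"
```

```text
t 10.65 p [541.8  83.4  99.6] yaw(y) 0.0370 tilt [-0.001 -0.001] F [1.98 0.74 6.89] M [ 0.026 -0.635  0.113] w 13.8 q7 -0.36
Mz [0.096 0.145 0.048 0.113] e7 [-0.186 -0.132 -0.121 -0.118] F [1.9 0.4] mean Mz 0.100 e7 -0.139
```

It bottomed: torque jumped to about 0.12 N m. Next are small steps of 0.02 rad toward about 0.22.

play_rows:
  moves:
    - [0,0,0,0,0,-0.02]
    - [0,0,0,0,0,0]

```text
t: 10.82
eef_pos: [0.5419, 0.0834, 0.0996]
ee_rot: [0.0, 0.701, 0.713, -0.001]
ft_force: [2.3, -0.4, 7.3]
grip_width: 0.0135
```

```bash
python3 -c "
from h import *
feel()"
```

```text
t 11.02 p [541.9  83.4  99.6] yaw(y) 0.0172 tilt [-0.001 -0.001] F [1.9  0.82 7.02] M [-0.013 -0.626  0.185] w 13.7 q7 -0.38
Mz [0.174 0.177 0.195 0.185] e7 [-0.212 -0.179 -0.172 -0.171] F [2.2 0.3] mean Mz 0.183 e7 -0.184
```

play_rows:
  moves:
    - [0,0,0,0,0,-0.012]
    - [0,0,0,0,0,0]
    - [0,0,0,0,0,0]

```text
t: 11.27
eef_pos: [0.5419, 0.0834, 0.0996]
ee_rot: [0.0, 0.705, 0.709, -0.001]
ft_force: [2.5, -0.2, 8.1]
grip_width: 0.0139
```

```bash
python3 -c "
from h import *
feel()"
```

```text
t 11.47 p [541.9  83.4  99.6] yaw(y) 0.0054 tilt [-0.001 -0.001] F [1.68 0.19 7.21] M [ 0.044 -0.69   0.225] w 13.8 q7 -0.39
Mz [0.206 0.15  0.19  0.225] e7 [-0.204 -0.202 -0.202 -0.202] F [1.5 0.2] mean Mz 0.193 e7 -0.202
```

Finger-tight at about 0.21 N m (seat about 0.035 rad). Now I back off about 1.61 rad, which includes the seat unwinding.

play_rows:
  moves:
    - [0,0,0,0,0,0.1]
    - [0,0,0,0,0,0.1]
    - [-1,0,0,0,0,0.1]
    - [0,0,0,0,0,0.1]
    - [0,-1,0,0,0,0.1]
    - [0,0,0,0,0,0.1]
    - [0,0,0,0,0,0.1]
    - [-1,0,0,0,0,0.1]

```text
t: 12.13
eef_pos: [0.5397, 0.0825, 0.0996]
ee_rot: [-0.0, 0.371, 0.928, -0.001]
ft_force: [2.0, 0.8, 5.4]
grip_width: 0.0139
```

play_rows:
  moves:
    - [0,0,0,0,0,0.1]
    - [0,-1,0,0,0,0.1]
    - [0,0,0,0,0,0.1]
    - [0,0,0,0,0,0.1]
    - [0,0,0,0,0,0.1]
    - [0,0,0,0,0,0.1]
    - [0,0,0,0,0,0.1]
    - [0,0,0,0,0,0.11]

```text
t: 12.8
eef_pos: [0.5389, 0.0803, 0.0995]
ee_rot: [-0.001, -0.024, 1.0, -0.002]
ft_force: [-0.3, -1.7, 9.3]
grip_width: 0.014
```

play_rows:
  moves:
    - [0,0,0,0,0,0]
    - [0,0,0,0,0,0]
    - [0,0,0,0,0,0]
    - [0,0,0,0,0,0]

```text
t: 13.13
eef_pos: [0.5389, 0.0803, 0.0996]
ee_rot: [-0.001, -0.022, 1.0, -0.002]
ft_force: [0.3, -2.0, 10.1]
grip_width: 0.0138
```

```bash
python3 -c "
from h import *
feel()"
```

```text
t 13.33 p [538.9  80.3  99.6] yaw(y) 1.6148 tilt [-0.002 -0.003] F [-0.4  -1.03 10.1 ] M [-0.291 -0.157  0.011] w 14.2 q7 0.83
Mz [-0.012 -0.008  0.     0.011] e7 [-0.013 -0.012 -0.012 -0.011] F [-0.2 -1.5] mean Mz -0.002 e7 -0.012
```

play_rows:
  moves:
    - [0,0,0,0,0,0]
    - [0,0,0,0,0,0]
    - [0,0,0,0,0,0]
    - [0,0,10,0,0,0]
    - [0,0,20,0,0,0]
    - [0,0,25,0,0,0]
    - [0,0,30,0,0,0]
    - [0,0,30,0,0,0]
  claw: 50

```text
t: 14.0
eef_pos: [0.5389, 0.0817, 0.2155]
ee_rot: [-0.001, -0.022, 1.0, -0.0]
ft_force: [1.2, -0.2, -0.6]
grip_width: 0.05
```

play_rows:
  moves:
    - [0,0,15,0,0,0]
    - [0,0,0,0,0,0]
    - [0,0,0,0,0,0]

```text
t: 14.25
eef_pos: [0.54, 0.0817, 0.2299]
ee_rot: [0.0, -0.022, 1.0, -0.0]
ft_force: [-0.1, -0.4, 0.0]
grip_width: 0.0504
```

```bash
python3 -c "
from h import *
st()
c=robot.camera('wrist')
cv2.imwrite('pics/w3.png',crop(c['image'][:,:,::-1],240,120,240,180,3.3))"
```

```text
t 14.25 p [540.   81.7 229.9] yaw(y) 1.6139 tilt [ 0.    -0.001] F [-0.06 -0.35  0.02] M [ 0.055 -0.161 -0.02 ] w 50.4 q7 0.98
```

View pics/w3.png

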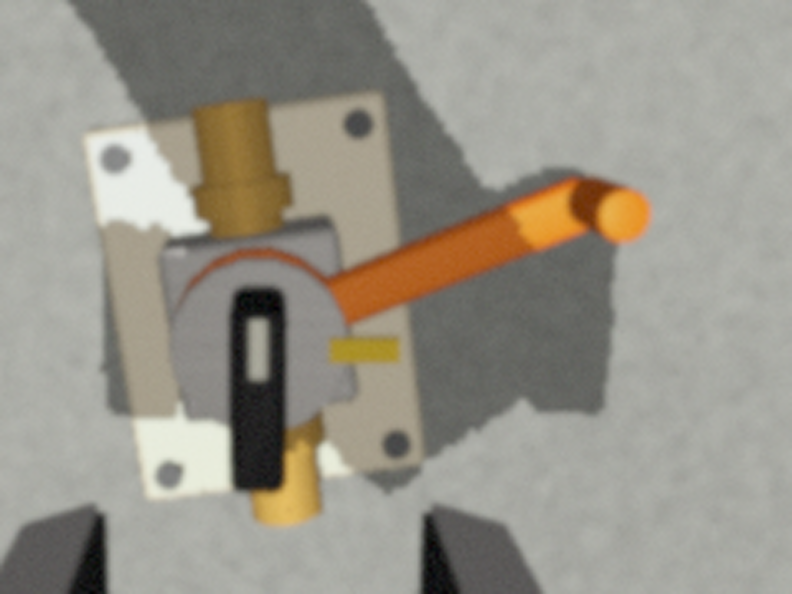

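The bar (white end up at (257,315), vertical in the crop) stands at a right angle to the yellow tab tip at (398,350), so the knob is about 1.57 back. Now the pin, at (623,213) in the crop.

```bash
python3 -c "
from h import *
c=robot.camera('wrist'); u=lambda x,y:(240+x/3.3,120+y/3.3)
p=atz(c,u(623,213),.092); print('pin',p)
a=(atz(c,u(259,290),.134)+atz(c,u(257,489),.134))/2;w=atz(c,u(259,290),.134)-atz(c,u(257,489),.134)
t=atz(c,u(398,350),.077)-a; d=p-a; print('axis',a,'R',np.hypot(*d[:2]),'th',np.arctan2(d[1],d[0]),'knob',np.arctan2(w[1],w[0])-np.arctan2(t[1],t[0]),'tabR',np.hypot(*t[:2]))
"
```

```text
pin [0.49631747 0.17295276 0.092     ]
axis [0.53766933 0.0789272  0.134     ] R 0.10271699578468386 th 1.9851304624214132 knob -4.640395961980861 tabR 0.03934383535127261
```

play_rows:
  moves:
    - [-4,8,0,0,0,-0.1]
    - [-4,8,0,0,0,-0.1]
    - [-4,8,0,0,0,-0.1]
    - [-4,8,0,0,0,-0.1]
    - [-4,8,0,0,0,-0.1]
    - [-4,8,0,0,0,-0.1]
    - [-4,8,0,0,0,-0.1]
    - [-4,8,0,0,0,-0.1]

```text
t: 15.02
eef_pos: [0.5068, 0.1459, 0.2278]
ee_rot: [-0.001, 0.372, 0.928, -0.001]
ft_force: [0.4, 0.1, 0.4]
grip_width: 0.0499
```

play_rows:
  moves:
    - [-4,10,0,0,0,-0.1]
    - [-4,10,-20,0,0,-0.1]
    - [-4,10,-30,0,0,-0.1]
    - [0,0,-30,0,0,-0.1]
    - [0,0,-25,0,0,0]
    - [0,0,0,0,0,0]
    - [0,0,0,0,0,0]

```text
t: 15.6
eef_pos: [0.4944, 0.1755, 0.1228]
ee_rot: [-0.002, 0.546, 0.838, -0.002]
ft_force: [0.8, 0.2, 0.9]
grip_width: 0.0501
```

```bash
python3 -c "
from h import *
s=st()
c=robot.camera('wrist');p=s['eef_pos'];print(proj(c,[p[0],p[1],.092]))
cv2.imwrite('pics/w4.png',c['image'][:,:,::-1])"
```

```text
t 15.60 p [494.4 175.5 122.8] yaw(y) 0.4152 tilt [-0.005 -0.002] F [0.82 0.16 0.92] M [-0.036 -0.122 -0.06 ] w 50.1 q7 -0.32
[320.24941708 267.48640465]
```

View pics/w4.png

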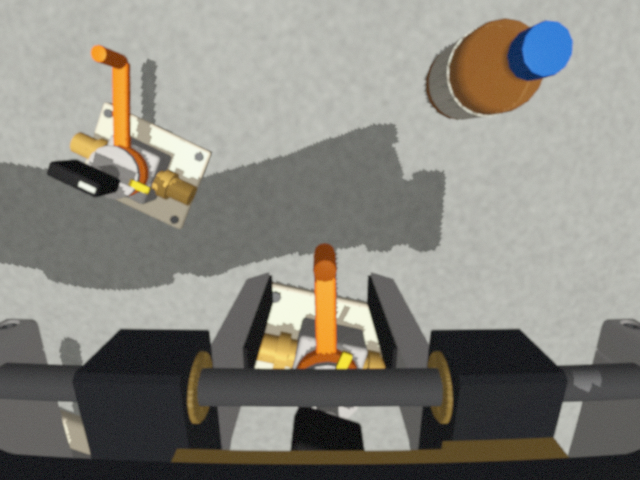

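The pin top is at about (325,270) against the expected (320,267), so it is roughly 3 mm toward +tool y. I shift, descend and grip lightly.

play_rows:
  moves:
    - [2,1,-10,0,0,0]
    - [0,0,-15,0,0,0]
    - [0,0,-15,0,0,0]
    - [0,0,-12,0,0,0]
    - [0,0,0,0,0,0]
    - [0,0,0,0,0,0]

```text
t: 16.15
eef_pos: [0.4987, 0.1771, 0.0728]
ee_rot: [0.0, 0.547, 0.837, 0.0]
ft_force: [1.0, 0.5, 0.0]
grip_width: 0.0503
```

```bash
python3 -c "
from h import *
st()"
```

```text
t 16.15 p [498.7 177.1  72.8] yaw(y) 0.4138 tilt [0. 0.] F [0.96 0.46 0.01] M [-0.008 -0.112 -0.04 ] w 50.3 q7 -0.36
```

play_rows:
  moves:
    - [0,0,0,0,0,0]
    - [0,0,0,0,0,0]
    - [0,0,0,0,0,0]
    - [0,0,0,0,0,0]
    - [0,0,0,0,0,0]
    - [0,0,0,0,0,0]
  claw: 0
  squeeze: 8

```text
t: 16.65
eef_pos: [0.4979, 0.1769, 0.0727]
ee_rot: [-0.0, 0.547, 0.837, -0.0]
ft_force: [0.3, 0.1, 2.4]
grip_width: 0.0147
```

```bash
python3 -c "
from h import *
s=st(); a=np.array([.540,.082]); c0=s['eef_pos'][:2]; d=c0-a; print(np.hypot(*d),np.arctan2(d[1],d[0]))
import math
# arc deltas, 1.15 rad in 23 steps of .05
th=np.arctan2(d[1],d[0])-np.arange(25)*.05
P=1e3*np.c_[np.cos(th),np.sin(th)]*.105
print(np.diff(P,axis=0).round(1).tolist())"
```

```text
t 16.65 p [497.9 176.9  72.7] yaw(y) 0.4138 tilt [-0. -0.] F [0.31 0.13 2.4 ] M [-0.036 -0.144 -0.009] w 14.7 q7 -0.36
0.10381973068254968 1.9883671542653762
[[4.9, 2.0], [4.9, 1.8], [5.0, 1.5], [5.1, 1.3], [5.2, 1.0], [5.2, 0.7], [5.2, 0.5], [5.2, 0.2], [5.2, -0.0], [5.2, -0.3], [5.2, -0.6], [5.2, -0.8], [5.1, -1.1], [5.1, -1.3], [5.0, -1.6], [4.9, -1.8], [4.8, -2.1], [4.7, -2.3], [4.6, -2.6], [4.5, -2.8], [4.3, -3.0], [4.2, -3.2], [4.0, -3.4], [3.8, -3.6]]
```

Pin gripped (14.7 mm). Now I swing it along the arc.

play_rows:
  moves:
    - [4.9,2,0,0,0,-0.05]
    - [4.9,1.8,0,0,0,-0.05]
    - [5,1.5,0,0,0,-0.05]
    - [5.1,1.3,0,0,0,-0.05]
    - [5.2,1,0,0,0,-0.05]
    - [5.2,0.7,0,0,0,-0.05]
    - [5.2,0.5,0,0,0,-0.05]
    - [5.2,0.2,0,0,0,-0.05]

```text
t: 17.32
eef_pos: [0.5381, 0.1864, 0.0727]
ee_rot: [-0.001, 0.703, 0.711, -0.001]
ft_force: [-2.0, 0.3, 2.6]
grip_width: 0.0145
```

```bash
python3 -c "
from h import *
st()"
```

```text
t 17.32 p [538.1 186.4  72.7] yaw(y) 0.0123 tilt [-0.002 -0.   ] F [-2.04  0.31  2.62] M [0.01  0.412 0.05 ] w 14.5 q7 -0.62
```

play_rows:
  moves:
    - [5.2,0,0,0,0,-0.05]
    - [5.2,-0.3,0,0,0,-0.05]
    - [5.2,-0.6,0,0,0,-0.05]
    - [5.2,-0.8,0,0,0,-0.05]
    - [5.1,-1.1,0,0,0,-0.05]
    - [5.1,-1.3,0,0,0,-0.05]
    - [5,-1.6,0,0,0,-0.05]
    - [4.9,-1.8,0,0,0,-0.05]

```text
t: 17.98
eef_pos: [0.5793, 0.1797, 0.0727]
ee_rot: [-0.001, 0.83, 0.558, -0.0]
ft_force: [-1.5, 0.9, 2.3]
grip_width: 0.0145
```

```bash
python3 -c "
from h import *
st()"
```

```text
t 17.98 p [579.3 179.7  72.7] yaw(y) -0.3874 tilt [-0.001  0.001] F [-1.53  0.87  2.31] M [0.296 0.356 0.084] w 14.5 q7 -0.86
```

play_rows:
  moves:
    - [4.8,-2.1,0,0,0,-0.05]
    - [4.7,-2.3,0,0,0,-0.05]
    - [4.6,-2.6,0,0,0,-0.05]
    - [4.5,-2.8,0,0,0,-0.05]
    - [4.3,-3,0,0,0,-0.05]
    - [4.2,-3.2,0,0,0,-0.05]
    - [0,0,0,0,0,0]

```text
t: 18.57
eef_pos: [0.608, 0.1634, 0.0728]
ee_rot: [-0.0, 0.904, 0.428, 0.001]
ft_force: [0.8, 1.9, 0.1]
grip_width: 0.0146
```

```bash
python3 -c "
from h import *
s=st(); d=s['eef_pos'][:2]-np.array([.540,.082]); print(np.hypot(*d),np.arctan2(d[1],d[0]))"
```

```text
t 18.57 p [608.  163.4  72.8] yaw(y) -0.6873 tilt [0.002 0.001] F [0.75 1.94 0.09] M [ 0.284 -0.453 -0.048] w 14.6 q7 -1.04
0.10607973384008347 0.8746566570707813
```

play_rows:
  moves:
    - [2,-1.7,0,0,0,-0.02]
    - [2,-1.7,0,0,0,-0.02]
    - [0,0,0,0,0,0]

```text
t: 18.82
eef_pos: [0.6117, 0.1603, 0.0728]
ee_rot: [-0.0, 0.912, 0.41, 0.001]
ft_force: [1.0, 4.4, 0.8]
grip_width: 0.0147
```

```bash
python3 -c "
from h import *
s=st(); d=s['eef_pos'][:2]-np.array([.540,.082]); print(np.hypot(*d),np.arctan2(d[1],d[0]))"
```

```text
t 18.82 p [611.7 160.3  72.8] yaw(y) -0.7264 tilt [0.002 0.002] F [0.99 4.45 0.75] M [ 0.925 -0.315 -0.039] w 14.7 q7 -1.07
0.106160360651405 0.8294435051176181
```

play_rows:
  moves:
    - [1.5,-1.7,0,0,0,-0.02]
    - [1.5,-1.7,0,0,0,-0.02]
    - [0,0,0,0,0,0]

```text
t: 19.07
eef_pos: [0.6118, 0.1599, 0.0726]
ee_rot: [-0.003, 0.92, 0.392, -0.001]
ft_force: [-3.8, 8.4, 4.0]
grip_width: 0.0146
```

```bash
python3 -c "
from h import *
s=st(); d=s['eef_pos'][:2]-np.array([.540,.082]); print(np.hypot(*d),np.arctan2(d[1],d[0]))"
```

```text
t 19.07 p [611.8 159.9  72.6] yaw(y) -0.7650 tilt [-0.003  0.005] F [-3.82  8.42  3.96] M [ 2.     0.823 -0.025] w 14.6 q7 -1.09
0.10592049346050317 0.8260444463972448
```

The stop is reached: the pin no longer moves and the tangential force is about 8 N. I release and lift.

play_rows:
  moves:
    - [0,0,0,0,0,0]
    - [0,0,0,0,0,0]
    - [0,0,0,0,0,0]
    - [0,0,0,0,0,0]
    - [0,0,10,0,0,0]
    - [0,0,25,0,0,0]
    - [0,0,35,0,0,0]
    - [0,0,35,0,0,0]
  claw: 45

```text
t: 19.73
eef_pos: [0.6132, 0.1547, 0.1785]
ee_rot: [0.0, 0.92, 0.391, -0.001]
ft_force: [1.1, 0.5, 0.3]
grip_width: 0.0451
```

play_rows:
  moves:
    - [-20,-20,30,0,0,0]
    - [-20,-20,20,0,0,0]
    - [-20,-20,0,0,0,0]
    - [-20,-20,0,0,0,0]
    - [-20,-20,0,0,0,0]
    - [-10,-10,0,0,0,0]
    - [0,0,0,0,0,0]
    - [0,0,0,0,0,0]

```text
t: 20.4
eef_pos: [0.5043, 0.0451, 0.2284]
ee_rot: [0.0, 0.92, 0.391, 0.001]
ft_force: [0.8, 0.4, 0.4]
grip_width: 0.0452
```

```bash
python3 -c "
from h import *
st()
c=robot.camera('wrist');cv2.imwrite('pics/w5.png',c['image'][:,:,::-1])"
```

```text
t 20.40 p [504.3  45.1 228.4] yaw(y) -0.7677 tilt [0.002 0.   ] F [0.75 0.36 0.42] M [ 0.009 -0.037 -0.06 ] w 45.2 q7 -0.93
```

View pics/w5.png

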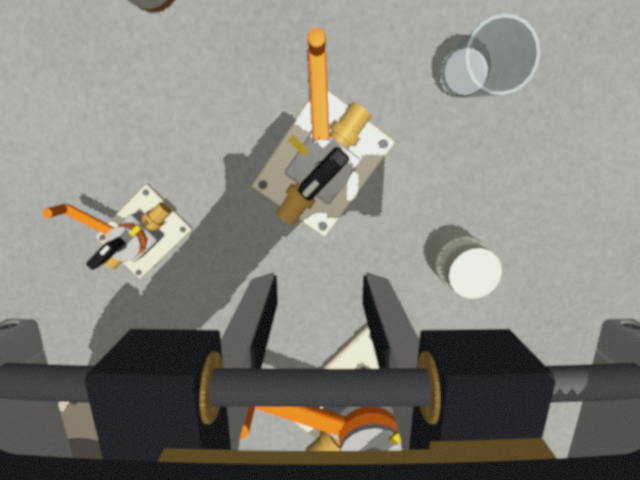

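The bar runs from (304,195) at the white end to (346,155). The tab tip is at (291,139) and the pin at (317,38), all undisturbed. I make a numeric check and hand in.

```bash
python3 -c "
from h import *
c=robot.camera('wrist')
w=atz(c,(304,195),.134);b=atz(c,(346,155),.134);a=(w+b)/2;p=atz(c,(317,38),.092);t=atz(c,(291,139),.077)
an=lambda v:np.arctan2(v[1],v[0])
print('knob',(an(w-b)-an(t-a))%6.283,'lever',0.182+np.radians(110)-an(p-a))
T=robot.camera('top');st();robot.finish_job()"
```

```text
knob 1.4990803764027598 lever 1.2421720552400846
t 20.55 p [505.   46.8 227.7] yaw(y) -0.7648 tilt [0.001 0.001] F [-0.47  0.96  0.48] M [0.029 0.005 0.064] w 45.0 q7 -0.93
the job is handed in; nothing more can be done
```

The valve is set and the job is handed in at t = 20.6 s; the hand-in returns no verdict.

- **Knob closed:** I turned it clockwise in small steps until the torque jumped, then tightened to about 0.2 N m, which is roughly 0.035 rad of seat wind-up.
- **Knob backed off:** I turned it back 1.61 rad, allowing for the seat unwinding. The wrist camera read the back-off as 1.64 rad just after release and 1.50 rad at the end. The two differ by marking accuracy, and both lie within 1.31 to 1.83.
- **Lever:** I swung it clockwise until the pin stopped moving and the force rose to about 8 N. The last picture gives about 1.24 rad of 1.25.
- **Release:** The gripper is open and well above the valve, with the force reading about zero.
- **Glassware and pots:** I never touched the bottle, beaker or jar. In the last picture the beaker and jar stand as before and the bottle is only at the edge of the frame. I did not measure their final positions.

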